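# Ready the splint shaver

## Task

Set up the basket maker's splint shaver for its next cut: push the wooden blank along its channel until its leading end is fully home against the end stop, and then push the lever on top of the machine past its first click all the way to its second, last stop and leave it there. Only push: do not lift the blank, and leave the other things on the bench where they are.

Things in the scene. Friction and masses are not known exactly. Their poses are not given: they have to be found in the camera images.
- mill: The splint shaver, a fixed grey bench machine. Origin on the bench; axes are its own, z up (mm here). Base plate x -100..100, y -250..220, top z 16. Straight channel along y at x = 40: bed top z 30, starting at y -240; low rails beside it, inner faces x 24 and 56, outer x 17 and 63, tops z 36. A bridge on columns, y 37..128, carries a plate x -70..90, y 20..145, top z 105.
- stop_face (a point): Foot of the end stop's face, on the bed at the channel's middle: mill x 40, y 175, z 30. The stop is a dark steel block across the channel, x 17..63, its top at z 60; the blank comes to rest against this face.
- blank: Loose pale wooden lath 28 wide x 250 long x 18 mm thick, 60 to 130 g, lying in the channel with 2 mm play each side, top at mill z 48. Origin at the centre of its underside, y lengthwise like the mill's y, z up. It starts 40 to 100 mm short of the stop, its leading part already under the bridge, slides against light friction and stays where left.
- blank_front (a point): Centre of the blank's leading end face (towards mill +y); at mill y = 175 it is home against the stop.
- blank_rear (a point): Centre of the blank's rear end face (towards mill -y), a flat upright face 28 x 18 mm that stands 12 mm above the rails; with the blank home it is at mill y = -75.
- lever (a joint): Angle t of the lever (rad), 0 to 1.2; starts at 0. First click (detent) at 0.6, second and last stop at 1.2. Handle centre at mill x = 40 - 85 cos(t - 0.6), y = 82.5 + 85 sin(t - 0.6) mm: it moves towards +y as t grows. 2 N of friction at the handle; from the first click about 8 N along the arc take it over a hump at 0.9, then it snaps to 1.2 and stays; a like hump at 0.3 precedes the first click.
- lever_pivot (a point): The lever's vertical axis where it meets the bridge's top plate: mill x 40, y 82.5, z 105 mm.
- lever_grip (a point): Centre of the top of the lever's handle, an upright black round post 22 mm in diameter at 85 mm from the pivot; its top is at mill z 158, its foot at z 110. The lever's arm, a 10 mm steel rod, joins it at z 111 to 121.
- offcut: Loose wood offcut 30 x 55 x 22 mm on the machine's base plate; leave alone. Origin at the centre of its underside.
- bodkin: Loose bodkin with a wooden handle, 150 mm long, lying on the machine's base plate; leave alone.
- hammer: Hammer lying on the bench; leave alone.
- secateurs: Secateurs with orange handles, about 180 mm, lying on the bench; leave alone.
- knife: Knife with a dark wooden handle, 210 mm, lying on the bench; leave alone.
- mug: White mug, 80 mm across, 90 mm high, standing on the bench; leave alone.

How it is judged:
On the way, in this order (a step that is already met when the one before it is completed fails the run):
1. the blank is home against the end stop (within 4 mm), before the lever has been pushed on from its first click (y of blank_front in the frame of mill above 0.171 m and value of joint lever below 0.85 rad), for 0.2 s.
2. the lever is at its second stop (value of joint lever above 1.12 rad), for 0.2 s.
At the end, for the whole second after the job is handed in: The blank lies flat in its channel at rest with its leading end within 4 mm of the end stop, and the lever rests at its second stop (above 1.12 rad of 1.2) (y of blank_front in the frame of mill above 0.171 m and z of blank in the frame of mill below 0.034 m and angle between the y axis of blank and the y axis of mill, either way round below 0.06 rad and value of joint lever above 1.12 rad and linear speed of blank below 0.02 m/s); the robot touches nothing.
It fails at once if the blank is lifted: its middle more than 12 mm off the bed, or tipped by more than 0.15 rad (z of blank in the frame of mill above 0.042 m or angle between blank's own z axis and vertical above 0.15 rad).
It fails at once if one of the other things is moved by more than 20 mm (distance of any of offcut, bodkin, hammer, secateurs, knife, mug from where it was at the start of the episode above 0.02 m).
It also fails if it takes over 51 s, if anything falls off the work surface, if the arm or the gripper's body presses on something with over 40 N, if the wrist force passes 120 N, or if a joint passes its speed limit or range.

## Robot

A 6-joint arm with a two-finger parallel gripper is mounted at the origin on the work surface. World frame = base frame: x ahead of the robot, y to its left, z up, the work surface at z = 0. Lengths are in m, angles in rad, forces in N, time in s.
With the tool pointing down it reaches from about 0.375 to 0.975 m from the base axis. Payload 3.8 kg.
Tool frame: the origin (TCP) lies on the centre line of the jaws, within the pads' length; the fingertips stand 22 mm ahead of it and the grasp point (between the pads) lies 3 mm ahead of it; x points along the fingers, y is the direction in which the jaws open and shut, and the axes are right-handed (so a half turn about x gives the same grasp; the last joint's range is limited). The gripper opens to 85 mm and grips with 20 to 120 N. Pads are 22 mm wide; open, the fingers measure 114 mm over their backs; the gripper's body (76 mm by 85 mm) begins 54 mm behind the grasp point. The pads swing forward as they close: fully open they stand 13 mm farther back than shut.
Start: joints at [-1.308, 0.264, 1.604, -0, 1.274, -0.037], TCP at [0.199, -0.645, 0.226] pointing down, gripper open.
Joint ranges: [-2.63, 2.63], [-0.94, 2.18], [0.31, 2.57], [-1.31, 4.45], [0, 2.66], [-2.55, 2.55]. Speed limits (rad/s): [2.57, 2.57, 3.14, 3.14, 3.14, 3.14].

## Interface

Orientations are given as a rotation vector (axis times angle).
In Python, from workcell import monitor, eyes, finish_job gives the robot as it stands. The module is installed in compiled form; this text tells all that it offers.
- The arm moves only by the tool play_rows, never from a script. Its argument "deltas" is a list of rows, each an object of numbers: "wx", "wy", "wz": the turn, a rotation vector about the world's x, y, z in degrees; "x", "y", "z": the shift along the world's x, y, z in mm; "fingers": the closure, from -1 (fully open) to 1 (shut), so that 0 is half open. A call has 1 to 20 rows; each row is the pose to reach, as a shift and turn from the pose commanded when the call began; what a row does not reach only later rows make up. A row lasts 1/8 s, in which the tool goes at most 62.5 mm and 10.7 degrees, less where a joint would pass 70% of its speed; a pose out of reach is approached as far as the arm can. A call with a gripper value outside its range is refused whole. The fingers move at their own pace and stop on an object; "grip_force" is the grip in N (left out, the last holds). Time passes only in rows, so rows that repeat a pose let the fingers close. It gives the time, the measured TCP pose, the force and the opening at its end, in the units of the state.
- monitor.read_state(): the state, without advancing time (a new reading comes with each control period).
- eyes.read_camera(name): name is "side" or "top" or "wrist"; returns a dict with "frame" (480x640x3 uint8, red, green, blue), "depth" (480x640 float32, m along the optical axis (not along the pixel's ray), 0 where there is no reading), "K" (3x3 intrinsics, pixels), "view" (4x4, takes a point from world to camera coordinates); the wrist camera has in their place "tool_from_camera" (4x4, takes a point from camera to tool coordinates, whose origin is the TCP and whose axes are the tool frame's). Camera axes: x right, y down, z forward; pixel columns grow to the right and rows downward; lengths in m; the calibration is good to about 2 mm. The wrist camera is an equidistant fisheye: a pixel r from the principal point sees the ray r / f radians off the axis. A picture is of the moment at which its call begins: read the wrist's pose just before it.
- finish_job(): hands the job in, once; it reports no verdict.
The state is a dict: "time": time; "q": joint angles; "joint_vel": joint speeds; "joint_torque": joint torques, N m; "tool_pos": TCP position; "tcp_rot": TCP orientation; "wrist_force": force on the tool from outside, world axes, zero at the start; "torque": the same for the moment, N m; "width": opening from 0.0 (shut) to 1.0 (fully open).
Only numpy, scipy, OpenCV 4.12 (cv2) and the standard library are available. Lean on these libraries where they do the work, as an engineer would, in place of code of your own. Each camera call takes 0.05 s, during which the arm holds its last target.

## Working session

There is one attempt and no reset: what is moved stays moved. The work goes in short steps, Python scripts to look and compute and a tool call to move; the robot and the scene stay as the last step left them, time stands still between calls to the robot, and variables do not carry over. Pictures are saved under pics/ and viewed, and the job is handed in when it is done.

Besides the shell and the picture viewer there is one more tool, called after "Emit:" by a JSON object that holds its "api" and its "payload", one argument or row to a line. play_rows: Moves the arm, as the interface text tells. Its arguments: {"type":"object","properties":{"deltas":{"type":"array"},"grip_force":{"type":"number"}},"required":["deltas"]}

```bash
mkdir -p pics; python3 - <<'E'
from workcell import monitor, eyes
import cv2,numpy as np
s=monitor.read_state();print(s)
for n in("top","side"):
    c=eyes.read_camera(n);cv2.imwrite(f"pics/{n}0.png",c["frame"][:,:,::-1]);np.savez(f"{n}0.npz",**c);print(n,c["K"],c["view"])
E
```

```text
{'time': 0.0, 'q': array([-1.30789487e+00,  2.64789153e-01,  1.60535509e+00,  4.58879592e-05,
        1.27366847e+00, -3.69110576e-02]), 'joint_vel': array([-0.00185718, -0.00017855,  0.00063647,  0.00012857, -0.0011031 ,
        0.00028999]), 'joint_torque': array([-2.74806458e-03, -5.15109801e+01, -3.67315972e+01, -3.90476171e-04,
        1.27824163e-02, -6.98551787e-06]), 'tool_pos': array([ 0.19917312, -0.64418899,  0.22424797]), 'tcp_rot': array([ 2.06082612,  0.3135883 , -2.06125705]), 'wrist_force': array([-1.02545313,  0.46385967,  0.35322515]), 'torque': array([-0.01089153, -0.01576929,  0.05585063]), 'width': 0.9945678953146775}
top [[571.40124887   0.         314.33885282]
 [  0.         571.40124887 241.39312859]
 [  0.           0.           1.        ]] [[-1.58819096e-02 -9.99873784e-01  4.24685026e-04  2.25161296e-02]
 [-9.97635930e-01  1.58179591e-02 -6.68755834e-02  4.94170304e-01]
 [ 6.68604250e-02 -1.48579301e-03 -9.97761232e-01  1.42536863e+00]
 [ 0.00000000e+00  0.00000000e+00  0.00000000e+00  1.00000000e+00]]
side [[619.72403493   0.         309.79479142]
 [  0.         619.72403493 241.46332881]
 [  0.           0.           1.        ]] [[-0.84223743 -0.53909581  0.00343756  0.39299317]
 [-0.38983812  0.60462083 -0.69459332  0.26320194]
 [ 0.37237393 -0.58635259 -0.7193944   1.25901826]
 [ 0.          0.          0.          1.        ]]
```

View pics/top0.png

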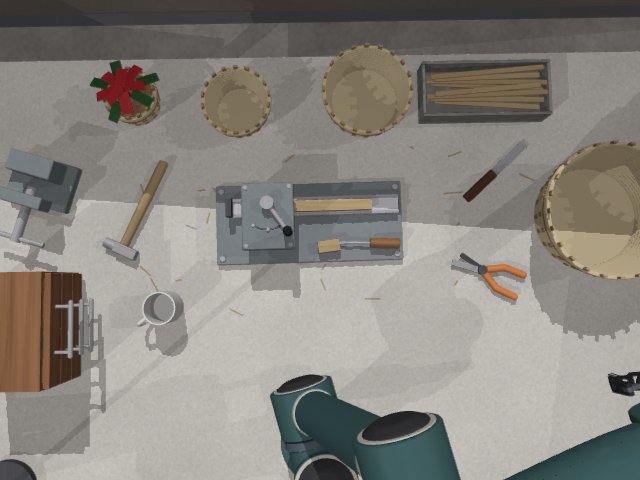

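View pics/side0.png

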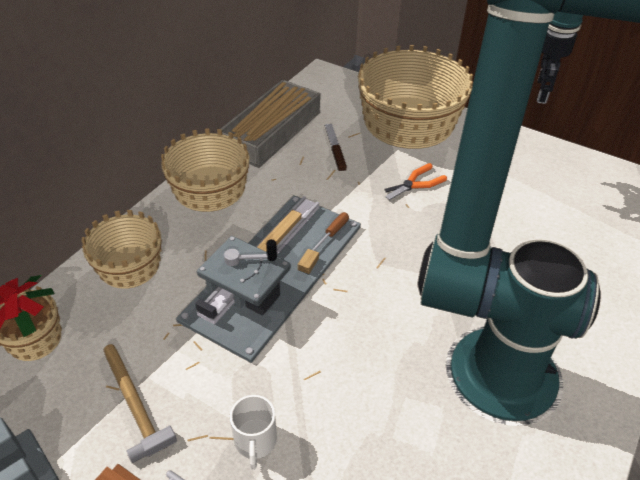

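```bash
cat > h.py <<'E'
import numpy as np,cv2
def cloud(c):
    d=c["depth"];K=c["K"];V=c["view"]
    v,u=np.mgrid[0:480,0:640]
    P=np.stack([(u-K[0,2])/K[0,0]*d,(v-K[1,2])/K[1,1]*d,d],-1)
    W=(P-V[:3,3])@V[:3,:3]
    W[d<=0]=np.nan
    return W
def proj(c,p):
    q=np.asarray(p)@c["view"][:3,:3].T+c["view"][:3,3]
    q=q@c["K"].T;return q[...,:2]/q[...,2:]
E
python3 - <<'E'
from h import *
c=dict(np.load("top0.npz"));W=cloud(c)
f=c["frame"]
cv2.imwrite("pics/topz.png",cv2.resize(f[170:280,205:415,::-1],None,fx=3.8,fy=3.8,interpolation=cv2.INTER_CUBIC))
for u,v in[(350,220),(350,300),(250,250),(280,230),(267,202),(330,206),(287,231),(225,190),(395,187),(385,206)]:print(u,v,W[v,u].round(4))
z=W[...,2]; m=np.zeros(z.shape,bool);m[175:272,208:410]=True
m&=(z>.009)
pts=W[m][:, :2].astype(np.float32)
r=cv2.minAreaRect(pts*1000);print(r)
g=m&(z<.022)&(z>.010)
print(cv2.minAreaRect((W[g][:,:2]*1000).astype(np.float32)))
t=np.zeros(z.shape,bool);t[175:272,208:410]=True;t&=(z>.098)&(z<.111)
r=cv2.minAreaRect((W[t][:,:2]*1000).astype(np.float32));print("plate",r,np.nanmedian(z[t]))
E
```

```text
350 220 [ 0.547  -0.0762  0.0192]
350 300 [ 0.3453 -0.0733  0.0005]
250 250 [0.4709 0.1681 0.0981]
280 230 [0.5171 0.0959 0.1028]
267 202 [0.5816 0.1244 0.1242]
330 206 [ 0.5801 -0.0256  0.0445]
287 231 [0.5098 0.0769 0.1563]
225 190 [0.6296 0.2401 0.0114]
395 187 [ 0.6291 -0.1919  0.0198]
385 206 [ 0.5802 -0.1645  0.0265]
((542.7560424804688, 33.594970703125), (492.80609130859375, 234.880859375), 89.09046936035156)
((536.0789184570312, 33.583526611328125), (214.5467987060547, 486.7541198730469), 0.8577367663383484)
plate ((551.778076171875, 125.39462280273438), (160.55596923828125, 124.89369201660156), 0.926558256149292) 0.10451330915523394
```

View pics/topz.png

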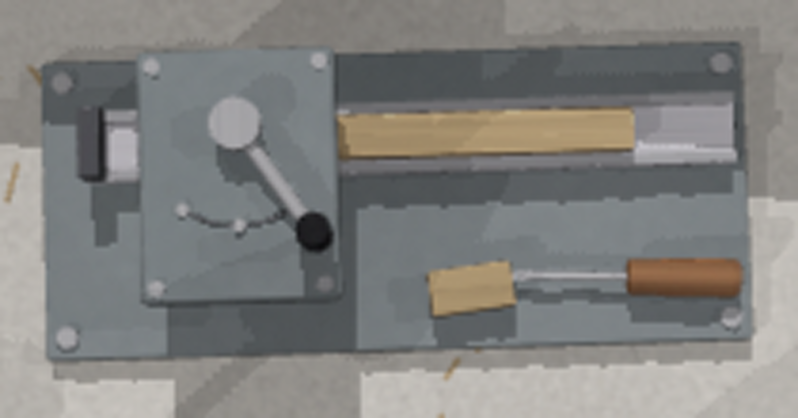

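```bash
cat >> h.py <<'E'
def m2w(p,th):
    p=np.asarray(p,float);x,y,a=th;c,s=np.cos(a),np.sin(a)
    return np.stack([x+c*p[...,0]-s*p[...,1],y+s*p[...,0]+c*p[...,1],p[...,2]],-1)
E
python3 - <<'E'
from h import *
from scipy.optimize import least_squares
c=dict(np.load("top0.npz"));s=dict(np.load("side0.npz"))
f=s["frame"]
cv2.imwrite("pics/sidez.png",cv2.resize(f[185:365,170:370,::-1],None,fx=3.3,fy=3.3,interpolation=cv2.INTER_CUBIC))
z=np.array([(43,64),(740,43),(751,337),(48,357),(138,54),(334,48),(341,299),(142,303)],float)
px=(z+.5)/3.8-.5+[205,170]
M=np.array([(100,220,16),(100,-250,16),(-100,-250,16),(-100,220,16),(90,145,105),(90,20,105),(-70,20,105),(-70,145,105)])/1000
r=least_squares(lambda t:(proj(c,m2w(M,t))-px).ravel(),[.543,.043,.016])
print(r.x,np.degrees(r.x[2]),r.fun.reshape(-1,2).round(2))
np.save("th.npy",r.x);th=r.x
def w2m(p):
    a=th[2];d=np.asarray(p)[...,:2]-th[:2];return d@np.array([[np.cos(a),-np.sin(a)],[np.sin(a),np.cos(a)]])
# blank rear at zoom (634,132), z=.048
def back(u,v,z):
    K=c["K"];V=c["view"];d=V[:3,:3].T@np.linalg.inv(K)@[u,v,1];o=-V[:3,:3].T@V[:3,3];return o+d*(z-o[2])/d[2]
for q,zz in[((634,110),.048),((634,150),.048),((313,231),.158),((427,270),.038),((436,317),.038),((515,300),.038),((740,263),.03),((740,295),.03),((77,145),.06),((104,145),.06)]:
    u=(np.array(q)+.5)/3.8-.5+[205,170];w=back(*u,zz);print(q,w.round(4),w2m(w).round(4))
img=f[:,:,::-1].copy()
for p in proj(s,m2w(M,th)):cv2.circle(img,tuple(int(round(x)) for x in p),2,(0,0,255),-1)
t=0;
for P in[(.040-.085*np.cos(-.6),.0825+.085*np.sin(-.6),.158),(.04,.175,.06),(.04,.0825,.105)]:
    p=proj(s,m2w(P,th));cv2.circle(img,tuple(int(round(x)) for x in p),2,(0,255,0),-1)
cv2.imwrite("pics/sidez.png",cv2.resize(img[185:365,170:370],None,fx=3.3,fy=3.3,interpolation=cv2.INTER_CUBIC))
E
```

```text
[0.54281014 0.04278609 0.01360264] 0.7793735773598673 [[-0.69 -0.58]
 [ 0.73 -0.45]
 [ 0.97  0.79]
 [-0.58  1.03]
 [-0.6  -0.83]
 [ 0.23 -0.77]
 [ 0.21  0.13]
 [-0.24  0.64]]
(634, 110) [ 0.5965 -0.1287  0.048 ] [ 0.0514 -0.1722]
(634, 150) [ 0.5703 -0.1281  0.048 ] [ 0.0251 -0.1712]
(313, 231) [0.511  0.0768 0.158 ] [-0.0313  0.0344]
(427, 270) [0.4947 0.0081 0.038 ] [-0.0486 -0.0341]
(436, 317) [0.4638 0.0027 0.038 ] [-0.0795 -0.039 ]
(515, 300) [ 0.4741 -0.0491  0.038 ] [-0.0699 -0.091 ]
(740, 263) [ 0.4966 -0.198   0.03  ] [-0.0495 -0.2402]
(740, 295) [ 0.4755 -0.1975  0.03  ] [-0.0706 -0.2393]
(77, 145) [0.5778 0.2331 0.06  ] [0.0375 0.1899]
(104, 145) [0.5775 0.2157 0.06  ] [0.037  0.1724]
```

View pics/sidez.png

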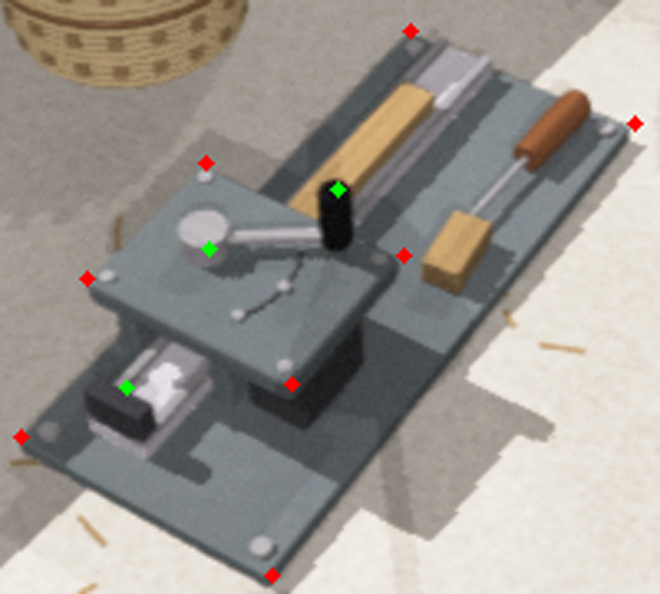

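```bash
python3 - <<'E'
from h import *
from workcell import monitor
from scipy.spatial.transform import Rotation as R
print(R.from_rotvec(monitor.read_state()["tcp_rot"]).as_matrix().round(3))
th=np.load("th.npy");print(m2w([[.04,-.225,.03],[.04,-.1717,.03],[.04,-.075,.03]],th).round(4))
E
```

```text
[[-0.001  0.295 -0.955]
 [ 0.002 -0.955 -0.295]
 [-1.    -0.002 -0.   ]]
[[ 0.5859 -0.1816  0.03  ]
 [ 0.5851 -0.1284  0.03  ]
 [ 0.5838 -0.0317  0.03  ]]
```

Emit:
{"api": "play_rows", "payload": {
  "deltas": [
    {"fingers": 1,"x": 40,"y": 48},
    {"fingers": 1,"x": 80,"y": 96},
    {"fingers": 1,"x": 120,"y": 144},
    {"fingers": 1,"x": 160,"y": 192},
    {"fingers": 1,"x": 200,"y": 240},
    {"fingers": 1,"x": 240,"y": 288},
    {"fingers": 1,"x": 280,"y": 336},
    {"fingers": 1,"x": 320,"y": 384},
    {"fingers": 1,"x": 360,"y": 432},
    {"fingers": 1,"x": 387,"y": 462},
    {"fingers": 1,"x": 387,"y": 462,"z": -60},
    {"fingers": 1,"x": 387,"y": 462,"z": -100},
    {"fingers": 1,"x": 387,"y": 462,"z": -100},
    {"fingers": 1,"x": 387,"y": 462,"z": -100}
  ],
  "grip_force": 30
}}

```text
schema error: expected keys wx, wy, wz, x, y, z, fingers
```

Emit:
{"api": "play_rows", "payload": {
  "deltas": [
    {"wx": 0,"wy": 0,"wz": 0,"z": 0,"fingers": 1,"x": 40,"y": 48},
    {"wx": 0,"wy": 0,"wz": -2,"z": 0,"fingers": 1,"x": 80,"y": 96},
    {"wx": 0,"wy": 0,"wz": -4,"z": 0,"fingers": 1,"x": 120,"y": 144},
    {"wx": 0,"wy": 0,"wz": -6,"z": 0,"fingers": 1,"x": 160,"y": 192},
    {"wx": 0,"wy": 0,"wz": -8,"z": 0,"fingers": 1,"x": 200,"y": 240},
    {"wx": 0,"wy": 0,"wz": -10,"z": 0,"fingers": 1,"x": 240,"y": 288},
    {"wx": 0,"wy": 0,"wz": -12,"z": 0,"fingers": 1,"x": 280,"y": 336},
    {"wx": 0,"wy": 0,"wz": -14,"z": 0,"fingers": 1,"x": 320,"y": 384},
    {"wx": 0,"wy": 0,"wz": -16.3,"z": 0,"fingers": 1,"x": 360,"y": 432},
    {"wx": 0,"wy": 0,"wz": -16.3,"z": 0,"fingers": 1,"x": 387,"y": 462},
    {"wx": 0,"wy": 0,"wz": -16.3,"fingers": 1,"x": 387,"y": 462,"z": -60},
    {"wx": 0,"wy": 0,"wz": -16.3,"fingers": 1,"x": 387,"y": 462,"z": -100},
    {"wx": 0,"wy": 0,"wz": -16.3,"fingers": 1,"x": 387,"y": 462,"z": -100},
    {"wx": 0,"wy": 0,"wz": -16.3,"fingers": 1,"x": 387,"y": 462,"z": -100}
  ],
  "grip_force": 30
}}

```text
time: 1.85
tool_pos: [0.5872, -0.1833, 0.1269]
tcp_rot: [2.215, 0.016, -2.212]
wrist_force: [0.1, 0.3, 0.5]
width: 0.003
```

```bash
cat > look.py <<'E'
import sys
from h import *
from workcell import monitor,eyes
n=sys.argv[1]
s=monitor.read_state();print({k:np.round(s[k],4) for k in("time","tool_pos","wrist_force","width","q")})
c=eyes.read_camera("side");np.savez("s.npz",**c);a=cv2.resize(c["frame"][150:350,180:380,::-1],(400,400))
t=eyes.read_camera("top");np.savez("t.npz",**t);b=cv2.resize(t["frame"][150:290,210:410,::-1],(400,280))
im=np.zeros((400,800,3),np.uint8);im[:,:400]=a;im[:280,400:]=b;cv2.imwrite(f"pics/{n}.png",im)
E
python3 look.py a1
```

```text
{'time': np.float64(1.85), 'tool_pos': array([ 0.5872, -0.1833,  0.1269]), 'wrist_force': array([0.095, 0.301, 0.516]), 'width': np.float64(0.0028), 'q': array([-0.3431,  0.2293,  1.8362,  0.    ,  1.0744,  1.2126])}
```

View pics/a1.png

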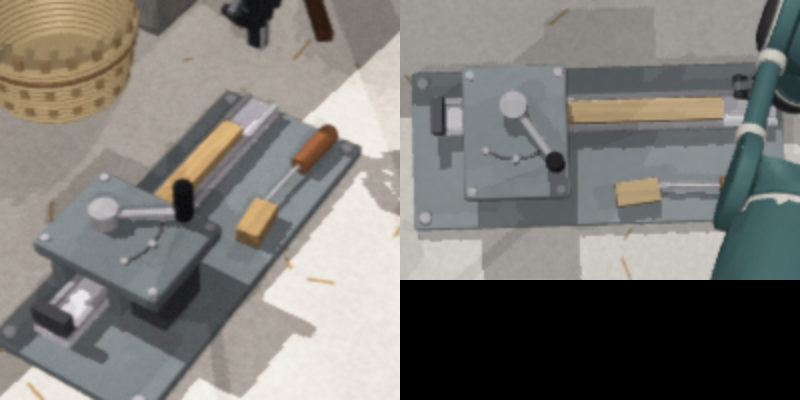

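Emit:
{"api": "play_rows", "payload": {
  "deltas": [
    {"wx": 0,"wy": 0,"wz": 0,"x": -2,"y": 0,"z": -30,"fingers": 1},
    {"wx": 0,"wy": 0,"wz": 0,"x": -2,"y": 0,"z": -55,"fingers": 1},
    {"wx": 0,"wy": 0,"wz": 0,"x": -2,"y": 0,"z": -55,"fingers": 1},
    {"wx": 0,"wy": 0,"wz": 0,"x": -2,"y": 0,"z": -55,"fingers": 1}
  ]
}}

```text
time: 2.45
tool_pos: [0.5859, -0.1836, 0.0728]
tcp_rot: [2.217, 0.015, -2.21]
wrist_force: [0.1, -0.1, -0.4]
width: 0.002
```

```bash
python3 look.py a2; python3 - <<'E'
from h import *
s=dict(np.load("s.npz"))
img=s["frame"][:,:,::-1].copy()
p=proj(s,[[.5852,-.1833,.0498],[.5852,-.1688,.0498]]);print(p)
cv2.imwrite("pics/a2z.png",cv2.resize(img[120:260,260:400],None,fx=4,fy=4,interpolation=cv2.INTER_CUBIC))
W=cloud(s)
m=(abs(W[...,0]-.585)<.03)&(abs(W[...,1]+.183)<.03)&(W[...,2]>.045)
q=W[m];print(len(q),np.percentile(q[:,2],[0,1,5,50]),np.percentile(q[:,1],[1,50,99]))
E
```

```text
{'time': np.float64(2.45), 'tool_pos': array([ 0.5859, -0.1836,  0.0728]), 'wrist_force': array([ 0.0661, -0.1455, -0.4288]), 'width': np.float64(0.0017), 'q': array([-0.3442,  0.2835,  1.8794,  0.    ,  0.9753,  1.2115])}
[[309.4359343  197.30300428]
 [306.28846208 200.58702813]]
1187 [0.0753151  0.08604303 0.09927802 0.29850885] [-0.20955913 -0.16576523 -0.15318971]
```

View pics/a2z.png

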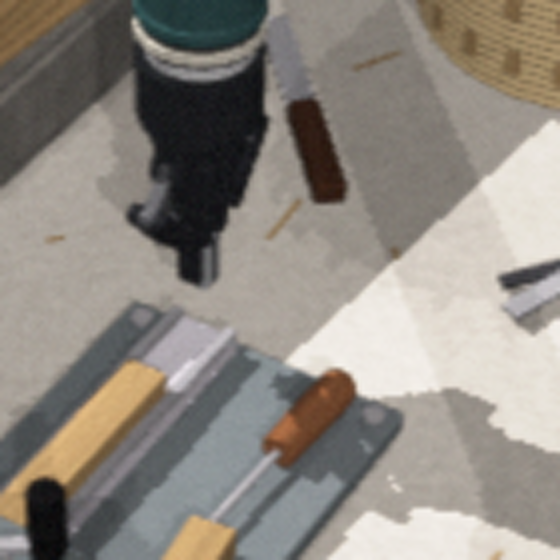

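```bash
python3 - <<'E'
from h import *
from workcell import eyes
s=dict(np.load("s.npz"));W=cloud(s)
for v in range(180,202,2):print(v,[W[v,u].round(3).tolist() for u in(306,309,312)])
t=dict(np.load("t.npz"));Wt=cloud(t)
c=eyes.read_camera("wrist");cv2.imwrite("pics/w1.png",c["frame"][:,:,::-1]);print(c["K"],c["tool_from_camera"].round(3));np.savez("w.npz",**c)
E
```

```text
180 [[0.574, -0.15, 0.135], [0.576, -0.167, 0.122], [0.571, -0.172, 0.121]]
182 [[0.571, -0.145, 0.134], [0.577, -0.169, 0.114], [0.574, -0.177, 0.11]]
184 [[0.584, -0.165, 0.107], [0.58, -0.173, 0.103], [0.575, -0.178, 0.102]]
186 [[0.586, -0.168, 0.098], [0.578, -0.169, 0.101], [0.574, -0.177, 0.097]]
188 [[0.588, -0.171, 0.088], [0.578, -0.17, 0.093], [0.575, -0.178, 0.089]]
190 [[0.586, -0.169, 0.084], [0.579, -0.171, 0.086], [0.574, -0.177, 0.084]]
192 [[0.634, -0.242, 0.001], [0.627, -0.247, -0.0], [0.619, -0.249, 0.002]]
194 [[0.631, -0.238, -0.002], [0.625, -0.243, -0.003], [0.617, -0.246, -0.002]]
196 [[0.629, -0.235, -0.006], [0.618, -0.233, 0.001], [0.612, -0.237, 0.001]]
198 [[0.623, -0.227, -0.004], [0.614, -0.227, 0.0], [0.608, -0.232, -0.001]]
200 [[0.6, -0.191, 0.028], [0.61, -0.22, 0.001], [0.605, -0.227, -0.002]]
[[371.64829954   0.         325.31977408]
 [  0.         371.64829954 245.89506329]
 [  0.           0.           1.        ]] [[ 0.001 -0.305  0.952 -0.148]
 [ 1.     0.001 -0.001 -0.002]
 [-0.     0.952  0.305 -0.078]
 [ 0.     0.     0.     1.   ]]
```

View pics/w1.png

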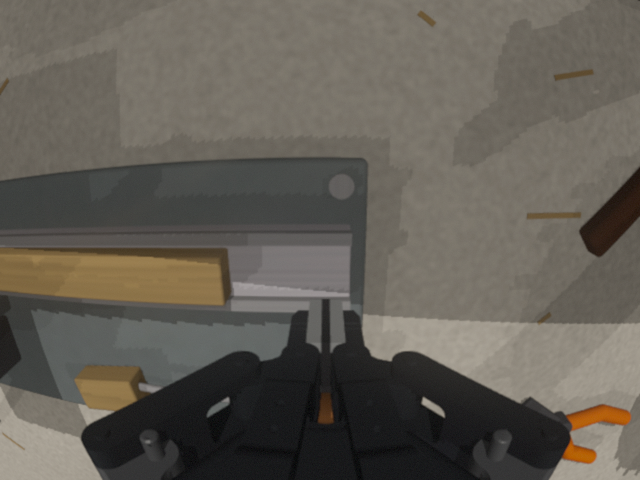

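```bash
python3 - <<'E'
from h import *
c=dict(np.load("w.npz"));T=c["tool_from_camera"];Ti=np.linalg.inv(T);K=c["K"]
def wp(p):
    q=Ti[:3,:3]@p+Ti[:3,3];r=np.hypot(q[0],q[1]);th=np.arctan2(r,q[2]);return K[:2,2]+K[0,0]*th*q[:2]/r
for x in(-.03,-.01,0,.003,.022):print(x,[wp(np.array([x,y,z])).round(0) for y,z in((0,-.011),(0,.011),(-.0145,-.011),(.0145,-.011))])
d=c["depth"]
def un(u,v):
    q=np.array([u,v])-K[:2,2];r=np.hypot(*q);th=r/K[0,0];ray=np.array([*(q/r*np.sin(th)),np.cos(th)]);ray*=d[v,u]/ray[2];return T[:3,:3]@ray+T[:3,3]
for p in[(315,305),(315,315),(315,330),(335,305),(298,320),(298,335),(353,320),(340,350),(305,360)]:print(p,d[p[1],p[0]],un(*p).round(4))
E
```

```text
-0.03 [array([330., 322.]), array([330., 371.]), array([290., 322.]), array([370., 322.])]
-0.01 [array([330., 299.]), array([329., 343.]), array([295., 298.]), array([365., 298.])]
0 [array([329., 289.]), array([329., 332.]), array([296., 289.]), array([362., 289.])]
0.003 [array([329., 286.]), array([329., 329.]), array([297., 286.]), array([362., 286.])]
0.022 [array([329., 270.]), array([329., 310.]), array([300., 270.]), array([358., 270.])]
(315, 305) 0.1479801 [-0.0147 -0.0059 -0.0104]
(315, 315) 0.13991861 [-0.0231 -0.0057 -0.0104]
(315, 330) 0.1279346 [-0.0355 -0.0054 -0.011 ]
(335, 305) 0.14708914 [-0.0155  0.0021 -0.0108]
(298, 320) 0.14366493 [-0.0204 -0.0125 -0.0066]
(298, 335) 0.13288909 [-0.0317 -0.0117 -0.0066]
(353, 320) 0.1440355 [-0.0201  0.0091 -0.0064]
(340, 350) 0.11404989 [-0.0497  0.0029 -0.0121]
(305, 360) 0.10920427 [-0.0549 -0.0079 -0.0118]
```

Emit:
{"api": "play_rows", "payload": {
  "deltas": [
    {"wx": 0,"wy": 0,"wz": 0,"x": 0,"y": 0,"z": -10,"fingers": 1},
    {"wx": 0,"wy": 0,"wz": 0,"x": 0,"y": 15,"z": -10,"fingers": 1},
    {"wx": 0,"wy": 0,"wz": 0,"x": 0,"y": 30,"z": -10,"fingers": 1},
    {"wx": 0,"wy": 0,"wz": 0,"x": 0,"y": 36,"z": -10,"fingers": 1},
    {"wx": 0,"wy": 0,"wz": 0,"x": 0,"y": 42,"z": -10,"fingers": 1},
    {"wx": 0,"wy": 0,"wz": 0,"x": 0,"y": 48,"z": -10,"fingers": 1},
    {"wx": 0,"wy": 0,"wz": 0,"x": 0,"y": 54,"z": -10,"fingers": 1},
    {"wx": 0,"wy": 0,"wz": 0,"x": 0,"y": 60,"z": -10,"fingers": 1},
    {"wx": 0,"wy": 0,"wz": 0,"x": 0,"y": 60,"z": -10,"fingers": 1}
  ]
}}

```text
time: 3.72
tool_pos: [0.5843, -0.1225, 0.0606]
tcp_rot: [2.213, 0.017, -2.214]
wrist_force: [-0.9, -0.1, 0.2]
width: 0.001
```

```bash
python3 look.py a3
```

```text
{'time': np.float64(3.725), 'tool_pos': array([ 0.5843, -0.1225,  0.0606]), 'wrist_force': array([-0.8719, -0.0614,  0.2313]), 'width': np.float64(0.0009), 'q': array([-0.2484,  0.2713,  1.9216, -0.    ,  0.9487,  1.3066])}
```

View pics/a3.png

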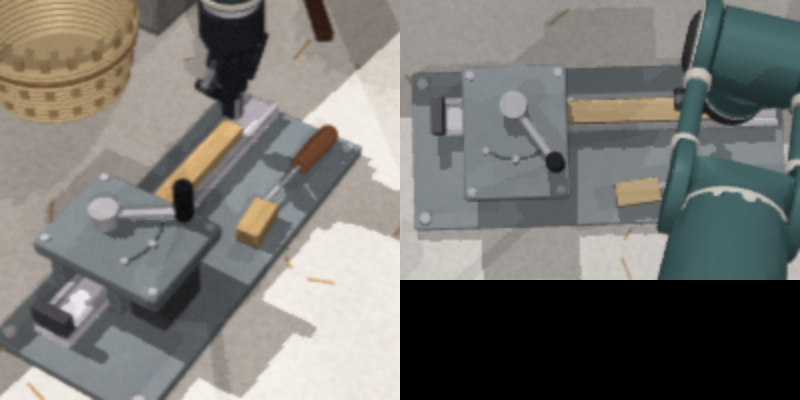

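Emit:
{"api": "play_rows", "payload": {
  "deltas": [
    {"wx": 0,"wy": 0,"wz": 0,"x": 0,"y": -30,"z": 0,"fingers": 1},
    {"wx": 0,"wy": 0,"wz": 0,"x": 0.5,"y": -52,"z": 0,"fingers": 1},
    {"wx": 0,"wy": 0,"wz": 0,"x": 0.5,"y": -52,"z": -12,"fingers": 1},
    {"wx": 0,"wy": 0,"wz": 0,"x": 0.5,"y": -52,"z": -24,"fingers": 1},
    {"wx": 0,"wy": 0,"wz": 0,"x": 0.5,"y": -52,"z": -24,"fingers": 1},
    {"wx": 0,"wy": 0,"wz": 0,"x": 0.5,"y": -52,"z": -24,"fingers": 1}
  ]
}}

```text
time: 4.58
tool_pos: [0.5846, -0.1742, 0.0361]
tcp_rot: [2.213, 0.018, -2.215]
wrist_force: [-0.2, 0.3, -0.1]
width: 0.0
```

```bash
python3 look.py a4; python3 - <<'E'
from h import *
s=dict(np.load("s.npz"));img=s["frame"][:,:,::-1]
cv2.imwrite("pics/a4z.png",cv2.resize(img[140:240,250:350],None,fx=6,fy=6,interpolation=cv2.INTER_CUBIC))
W=cloud(s)
m=(abs(W[...,0]-.585)<.025)&(abs(W[...,1]+.175)<.012)&(W[...,2]>.04)
q=W[m];print(len(q),np.percentile(q[:,2],[0,1,5,50]))
print(proj(s,[.578,-.16,.048]))
E
```

```text
{'time': np.float64(4.575), 'tool_pos': array([ 0.5846, -0.1742,  0.0361]), 'wrist_force': array([-0.1543,  0.3418, -0.0621]), 'width': np.float64(0.0003), 'q': array([-3.3050e-01,  3.2390e-01,  1.9057e+00,  1.0000e-04,  9.1300e-01,
        1.2242e+00])}
276 [0.04247987 0.04334548 0.05235627 0.14130285]
[306.80445233 204.20223351]
```

View pics/a4z.png

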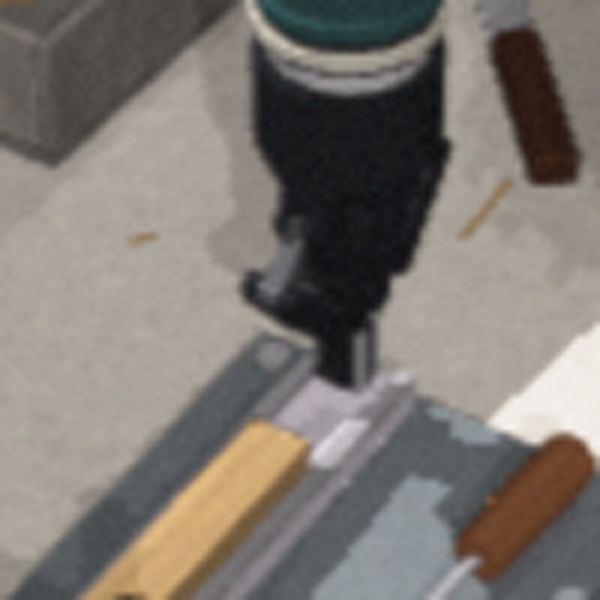

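Emit:
{"api": "play_rows", "payload": {
  "deltas": [
    {"wx": 0,"wy": 0,"wz": 0,"x": 0,"y": 0,"z": -7,"fingers": 1},
    {"wx": 0,"wy": 0,"wz": 0,"x": 0,"y": 12,"z": -7,"fingers": 1},
    {"wx": 0,"wy": 0,"wz": 0,"x": 0,"y": 24,"z": -7,"fingers": 1},
    {"wx": 0,"wy": 0,"wz": 0,"x": 0,"y": 30,"z": -7,"fingers": 1},
    {"wx": 0,"wy": 0,"wz": 0,"x": 0,"y": 36,"z": -7,"fingers": 1},
    {"wx": 0,"wy": 0,"wz": 0,"x": 0,"y": 42,"z": -7,"fingers": 1},
    {"wx": 0,"wy": 0,"wz": 0,"x": 0,"y": 48,"z": -7,"fingers": 1},
    {"wx": 0,"wy": 0,"wz": 0,"x": 0,"y": 54,"z": -7,"fingers": 1},
    {"wx": 0,"wy": 0,"wz": 0,"x": 0,"y": 54,"z": -7,"fingers": 1}
  ]
}}

```text
time: 5.8
tool_pos: [0.5848, -0.1204, 0.0296]
tcp_rot: [2.213, 0.018, -2.214]
wrist_force: [-0.7, 0.2, -0.5]
width: 0.001
```

```bash
python3 look.py a5; python3 - <<'E'
from h import *
s=dict(np.load("s.npz"));img=s["frame"][:,:,::-1]
cv2.imwrite("pics/a5z.png",cv2.resize(img[150:270,230:350],None,fx=5,fy=5,interpolation=cv2.INTER_CUBIC))
E
```

```text
{'time': np.float64(5.8), 'tool_pos': array([ 0.5848, -0.1204,  0.0296]), 'wrist_force': array([-0.7453,  0.2475, -0.5072]), 'width': np.float64(0.0012), 'q': array([-2.4490e-01,  3.1080e-01,  1.9382e+00,  2.0000e-04,  8.9280e-01,
        1.3101e+00])}
```

View pics/a5z.png

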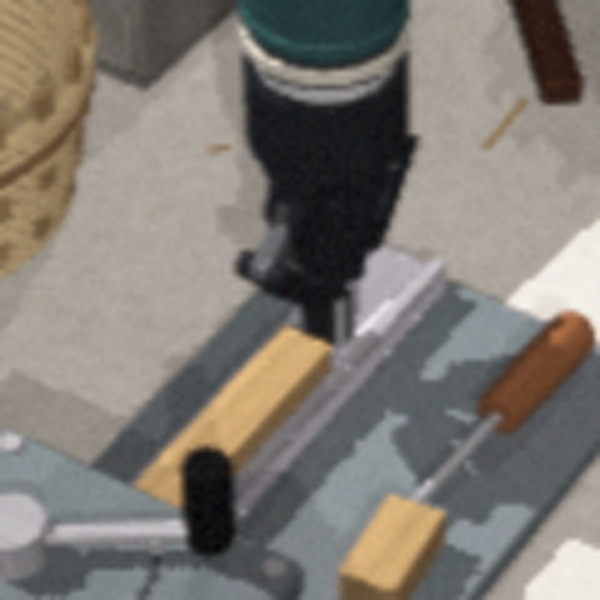

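Emit:
{"api": "play_rows", "payload": {
  "deltas": [
    {"wx": 0,"wy": 0,"wz": 0,"x": 0,"y": 6,"z": 0,"fingers": 1},
    {"wx": 0,"wy": 0,"wz": 0,"x": 0,"y": 12,"z": 0,"fingers": 1},
    {"wx": 0,"wy": 0,"wz": 0,"x": 0,"y": 18,"z": 0,"fingers": 1},
    {"wx": 0,"wy": 0,"wz": 0,"x": 0,"y": 24,"z": 0,"fingers": 1},
    {"wx": 0,"wy": 0,"wz": 0,"x": 0,"y": 30,"z": 0,"fingers": 1},
    {"wx": 0,"wy": 0,"wz": 0,"x": 0,"y": 36,"z": 0,"fingers": 1},
    {"wx": 0,"wy": 0,"wz": 0,"x": -0.5,"y": 42,"z": 0,"fingers": 1},
    {"wx": 0,"wy": 0,"wz": 0,"x": -0.5,"y": 48,"z": 0,"fingers": 1},
    {"wx": 0,"wy": 0,"wz": 0,"x": -0.5,"y": 54,"z": 0,"fingers": 1},
    {"wx": 0,"wy": 0,"wz": 0,"x": -1,"y": 60,"z": 0,"fingers": 1},
    {"wx": 0,"wy": 0,"wz": 0,"x": -1,"y": 64,"z": 0,"fingers": 1},
    {"wx": 0,"wy": 0,"wz": 0,"x": -1,"y": 67,"z": 0,"fingers": 1},
    {"wx": 0,"wy": 0,"wz": 0,"x": -1,"y": 69,"z": 0,"fingers": 1},
    {"wx": 0,"wy": 0,"wz": 0,"x": -1,"y": 69,"z": 0,"fingers": 1}
  ]
}}

```text
time: 7.65
tool_pos: [0.5839, -0.0518, 0.0296]
tcp_rot: [2.214, 0.017, -2.214]
wrist_force: [-0.4, -1.2, 0.2]
width: 0.002
```

```bash
python3 look.py a6; python3 - <<'E'
from h import *
s=dict(np.load("s.npz"));img=s["frame"][:,:,::-1];t=dict(np.load("t.npz"))
cv2.imwrite("pics/a6z.png",np.hstack([cv2.resize(img[250:350,160:260],(400,400),interpolation=cv2.INTER_CUBIC),cv2.resize(t["frame"][180:240,215:275,::-1],(400,400),interpolation=cv2.INTER_CUBIC)]))
E
```

```text
{'time': np.float64(7.65), 'tool_pos': array([ 0.5839, -0.0518,  0.0296]), 'wrist_force': array([-0.4141, -1.1894,  0.1935]), 'width': np.float64(0.0024), 'q': array([-1.3100e-01,  2.9280e-01,  1.9623e+00,  1.0000e-04,  8.8640e-01,
        1.4243e+00])}
```

View pics/a6z.png

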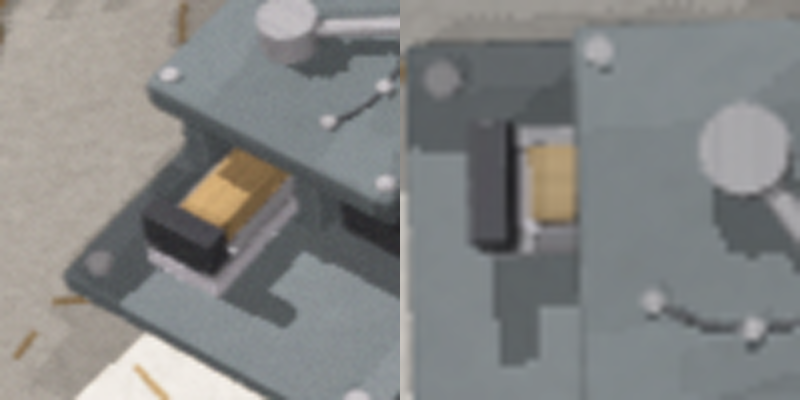

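View pics/a6.png

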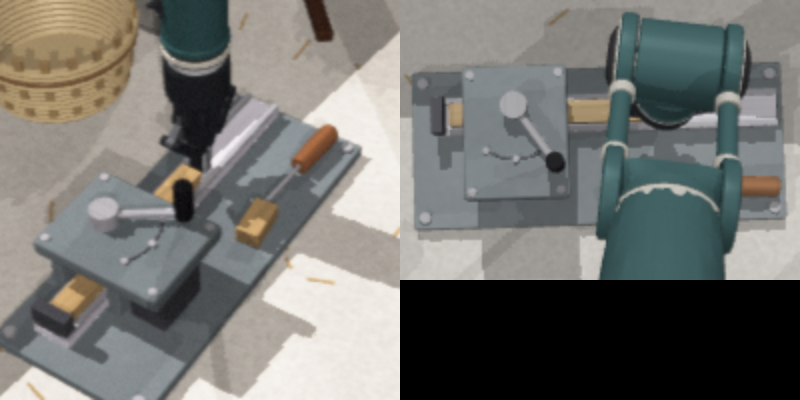

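Emit:
{"api": "play_rows", "payload": {
  "deltas": [
    {"wx": 0,"wy": 0,"wz": 0,"x": 0,"y": 1.5,"z": 0,"fingers": 1},
    {"wx": 0,"wy": 0,"wz": 0,"x": 0,"y": 3,"z": 0,"fingers": 1},
    {"wx": 0,"wy": 0,"wz": 0,"x": 0,"y": 4.5,"z": 0,"fingers": 1},
    {"wx": 0,"wy": 0,"wz": 0,"x": 0,"y": 5,"z": 0,"fingers": 1}
  ]
}}

```text
time: 8.25
tool_pos: [0.5839, -0.0468, 0.0296]
tcp_rot: [2.214, 0.017, -2.214]
wrist_force: [-0.1, -0.3, -0.2]
width: -0.004
```

Emit:
{"api": "play_rows", "payload": {
  "deltas": [
    {"wx": 0,"wy": 0,"wz": 0,"x": 0,"y": 1,"z": 0,"fingers": 1},
    {"wx": 0,"wy": 0,"wz": 0,"x": 0,"y": 2,"z": 0,"fingers": 1},
    {"wx": 0,"wy": 0,"wz": 0,"x": 0,"y": 2,"z": 0,"fingers": 1}
  ]
}}

```text
time: 8.62
tool_pos: [0.5841, -0.0456, 0.0297]
tcp_rot: [2.214, 0.016, -2.213]
wrist_force: [1.2, -4.7, -0.7]
width: 0.001
```

Emit:
{"api": "play_rows", "payload": {
  "deltas": [
    {"wx": 0,"wy": 0,"wz": 0,"x": 0,"y": 1,"z": 0,"fingers": 1},
    {"wx": 0,"wy": 0,"wz": 0,"x": 0,"y": 2,"z": 0,"fingers": 1},
    {"wx": 0,"wy": 0,"wz": 0,"x": 0,"y": 2,"z": 0,"fingers": 1}
  ]
}}

```text
time: 9.0
tool_pos: [0.5844, -0.0454, 0.0299]
tcp_rot: [2.213, 0.014, -2.21]
wrist_force: [0.6, -10.7, 0.2]
width: -0.002
```

```bash
python3 look.py a7; python3 - <<'E'
from h import *
s=dict(np.load("s.npz"));img=s["frame"][:,:,::-1];t=dict(np.load("t.npz"))
cv2.imwrite("pics/a7z.png",np.hstack([cv2.resize(img[250:350,160:260],(400,400),interpolation=cv2.INTER_CUBIC),cv2.resize(t["frame"][180:240,215:275,::-1],(400,400),interpolation=cv2.INTER_CUBIC)]))
E
```

```text
{'time': np.float64(9.0), 'tool_pos': array([ 0.5844, -0.0454,  0.0299]), 'wrist_force': array([  0.5992, -10.736 ,   0.1667]), 'width': np.float64(-0.002), 'q': array([-0.1179,  0.2915,  1.9633, -0.0046,  0.8853,  1.4396])}
```

View pics/a7z.png

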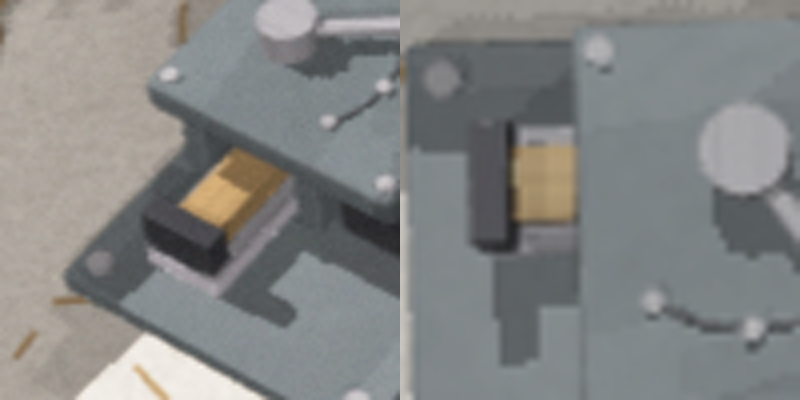

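Emit:
{"api": "play_rows", "payload": {
  "deltas": [
    {"wx": 0,"wy": 0,"wz": 0,"x": 0,"y": -8,"z": 0,"fingers": 1},
    {"wx": 0,"wy": 0,"wz": 0,"x": 0,"y": -20,"z": 0,"fingers": 1},
    {"wx": 0,"wy": 0,"wz": 0,"x": 0,"y": -20,"z": 45,"fingers": 1},
    {"wx": 0,"wy": 0,"wz": 0,"x": 0,"y": -20,"z": 92,"fingers": 1},
    {"wx": 0,"wy": 0,"wz": 0,"x": -35,"y": 15,"z": 92,"fingers": 1},
    {"wx": 0,"wy": 0,"wz": 0,"x": -72,"y": 50,"z": 92,"fingers": 1},
    {"wx": 0,"wy": 0,"wz": 0,"x": -72,"y": 70,"z": 92,"fingers": 1},
    {"wx": 0,"wy": 0,"wz": 0,"x": -72,"y": 70,"z": 92,"fingers": 1},
    {"wx": 0,"wy": 0,"wz": 0,"x": -72,"y": 70,"z": 92,"fingers": 1}
  ]
}}

```text
time: 10.22
tool_pos: [0.5123, 0.0267, 0.1218]
tcp_rot: [2.214, 0.017, -2.213]
wrist_force: [0.1, 0.6, -0.7]
width: -0.004
```

```bash
python3 look.py b1; python3 - <<'E'
from h import *
s=dict(np.load("s.npz"));img=s["frame"][:,:,::-1];t=dict(np.load("t.npz"))
cv2.imwrite("pics/b1z.png",np.hstack([cv2.resize(img[170:290,190:310],(400,400),interpolation=cv2.INTER_CUBIC),cv2.resize(t["frame"][180:260,215:295,::-1],(400,400),interpolation=cv2.INTER_CUBIC)]))
th=np.load("th.npy")
for T in np.arange(0,1.21,.1):
    print(round(T,1),(m2w([.04-.085*np.cos(T-.6),.0825+.085*np.sin(T-.6)-.0247,0],th)[:2]*1000).round(1))
E
```

```text
{'time': np.float64(10.225), 'tool_pos': array([0.5123, 0.0267, 0.1218]), 'wrist_force': array([ 0.0695,  0.6383, -0.7088]), 'width': np.float64(-0.0038), 'q': array([ 3.6000e-03,  4.8400e-02,  2.0536e+00, -1.0000e-04,  1.0391e+00,
        1.5589e+00])}
0.0 [512.5  52.2]
0.1 [508.   59.4]
0.2 [504.2  67. ]
0.3 [501.2  74.9]
0.4 [499.   83.1]
0.5 [497.6  91.5]
0.6 [497. 100.]
0.7 [497.3 108.5]
0.8 [498.5 116.9]
0.9 [500.5 125.1]
1.0 [503.3 133.2]
1.1 [506.9 140.9]
1.2 [511.2 148.2]
```

View pics/b1z.png

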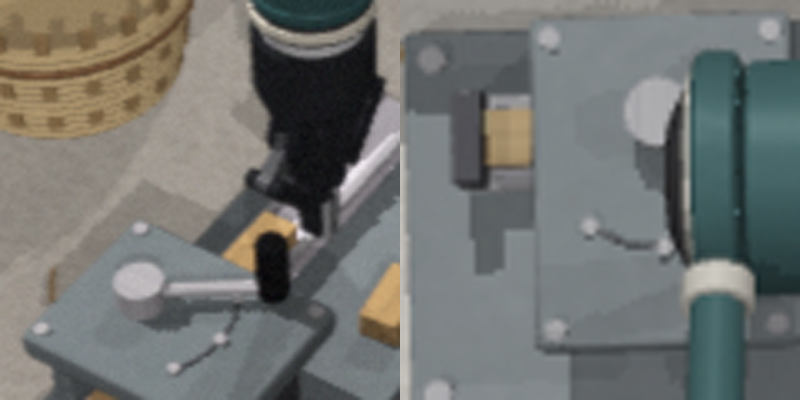

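Emit:
{"api": "play_rows", "payload": {
  "deltas": [
    {"wx": 0,"wy": 0,"wz": 0,"x": 0,"y": 12,"z": 0,"fingers": 1},
    {"wx": 0,"wy": 0,"wz": 0,"x": 0,"y": 22,"z": 0,"fingers": 1},
    {"wx": 0,"wy": 0,"wz": 0,"x": -2,"y": 28,"z": 0,"fingers": 1},
    {"wx": 0,"wy": 0,"wz": 0,"x": -5,"y": 34,"z": 0,"fingers": 1},
    {"wx": 0,"wy": 0,"wz": 0,"x": -8,"y": 40,"z": 0,"fingers": 1},
    {"wx": 0,"wy": 0,"wz": 0,"x": -10,"y": 46,"z": 0,"fingers": 1},
    {"wx": 0,"wy": 0,"wz": 0,"x": -12,"y": 52,"z": 0,"fingers": 1},
    {"wx": 0,"wy": 0,"wz": 0,"x": -13,"y": 58,"z": 0,"fingers": 1},
    {"wx": 0,"wy": 0,"wz": 0,"x": -14,"y": 64,"z": 0,"fingers": 1},
    {"wx": 0,"wy": 0,"wz": 0,"x": -15,"y": 70,"z": 0,"fingers": 1},
    {"wx": 0,"wy": 0,"wz": 0,"x": -15,"y": 70,"z": 0,"fingers": 1}
  ]
}}

```text
time: 11.7
tool_pos: [0.4969, 0.0977, 0.1216]
tcp_rot: [2.213, 0.018, -2.213]
wrist_force: [-0.5, -0.5, 0.5]
width: -0.001
```

```bash
python3 look.py b2; python3 - <<'E'
from h import *
s=dict(np.load("s.npz"));img=s["frame"][:,:,::-1];t=dict(np.load("t.npz"))
cv2.imwrite("pics/b2z.png",np.hstack([cv2.resize(img[170:290,190:310],(400,400),interpolation=cv2.INTER_CUBIC),cv2.resize(t["frame"][180:260,215:295,::-1],(400,400),interpolation=cv2.INTER_CUBIC)]))
E
```

```text
{'time': np.float64(11.7), 'tool_pos': array([0.4969, 0.0977, 0.1216]), 'wrist_force': array([-0.5102, -0.5468,  0.5371]), 'width': np.float64(-0.0015), 'q': array([1.4490e-01, 3.6200e-02, 2.0667e+00, 1.0000e-04, 1.0386e+00,
       1.6995e+00])}
```

View pics/b2z.png

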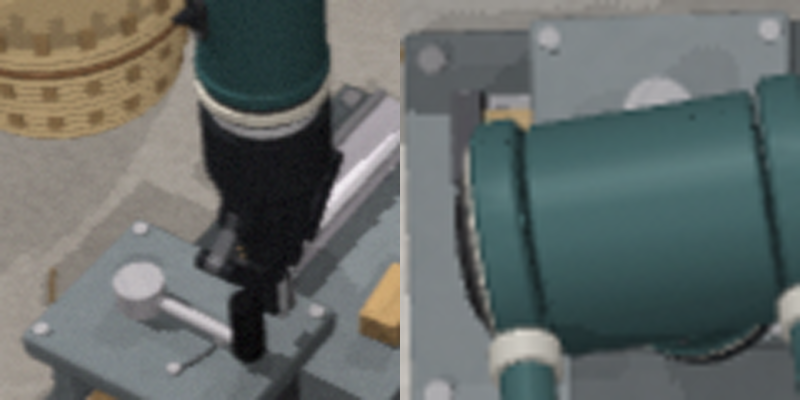

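Emit:
{"api": "play_rows", "payload": {
  "deltas": [
    {"wx": 0,"wy": 0,"wz": 0,"x": 0,"y": 6,"z": 0,"fingers": 1},
    {"wx": 0,"wy": 0,"wz": 0,"x": 0,"y": 12,"z": 0,"fingers": 1},
    {"wx": 0,"wy": 0,"wz": 0,"x": 1,"y": 18,"z": 0,"fingers": 1},
    {"wx": 0,"wy": 0,"wz": 0,"x": 3,"y": 24,"z": 0,"fingers": 1},
    {"wx": 0,"wy": 0,"wz": 0,"x": 5,"y": 30,"z": 0,"fingers": 1},
    {"wx": 0,"wy": 0,"wz": 0,"x": 7,"y": 36,"z": 0,"fingers": 1},
    {"wx": 0,"wy": 0,"wz": 0,"x": 10,"y": 42,"z": 0,"fingers": 1},
    {"wx": 0,"wy": 0,"wz": 0,"x": 12,"y": 46,"z": 0,"fingers": 1},
    {"wx": 0,"wy": 0,"wz": 0,"x": 13,"y": 48,"z": 0,"fingers": 1},
    {"wx": 0,"wy": 0,"wz": 0,"x": 13,"y": 48,"z": 0,"fingers": 1}
  ]
}}

```text
time: 13.05
tool_pos: [0.5099, 0.1453, 0.1216]
tcp_rot: [2.214, 0.017, -2.214]
wrist_force: [0.4, -0.6, 0.4]
width: -0.002
```

```bash
python3 look.py b3; python3 - <<'E'
from h import *
s=dict(np.load("s.npz"));img=s["frame"][:,:,::-1]
cv2.imwrite("pics/b3z.png",cv2.resize(img[190:310,170:290],(600,600),interpolation=cv2.INTER_CUBIC))
E
```

```text
{'time': np.float64(13.05), 'tool_pos': array([0.5099, 0.1453, 0.1216]), 'wrist_force': array([ 0.3869, -0.6106,  0.3587]), 'width': np.float64(-0.0021), 'q': array([ 0.2306,  0.0814,  2.0188, -0.    ,  1.0414,  1.7858])}
```

View pics/b3z.png

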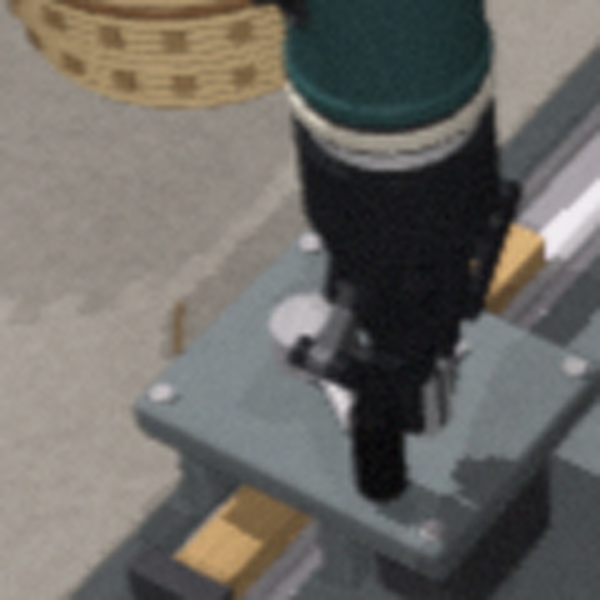

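Emit:
{"api": "play_rows", "payload": {
  "deltas": [
    {"wx": 0,"wy": 0,"wz": 0,"x": 1,"y": 2,"z": 0,"fingers": 1},
    {"wx": 0,"wy": 0,"wz": 0,"x": 1,"y": 4,"z": 0,"fingers": 1},
    {"wx": 0,"wy": 0,"wz": 0,"x": 1,"y": 4,"z": 0,"fingers": 1}
  ]
}}

```text
time: 13.52
tool_pos: [0.5109, 0.1476, 0.1215]
tcp_rot: [2.212, 0.014, -2.212]
wrist_force: [0.4, -5.4, 1.0]
width: -0.003
```

Contact with a stiff stop, at the predicted y (148). Now I'll retreat and check.

Emit:
{"api": "play_rows", "payload": {
  "deltas": [
    {"wx": 0,"wy": 0,"wz": 0,"x": 0,"y": -15,"z": 0,"fingers": 1},
    {"wx": 0,"wy": 0,"wz": 0,"x": 0,"y": -30,"z": 0,"fingers": 1},
    {"wx": 0,"wy": 0,"wz": 0,"x": 0,"y": -30,"z": 50,"fingers": 1},
    {"wx": 0,"wy": 0,"wz": 0,"x": 0,"y": -30,"z": 110,"fingers": 1},
    {"wx": 0,"wy": 0,"wz": 0,"x": -20,"y": -80,"z": 140,"fingers": 1},
    {"wx": 0,"wy": 0,"wz": 0,"x": -40,"y": -140,"z": 140,"fingers": 1},
    {"wx": 0,"wy": 0,"wz": 0,"x": -40,"y": -200,"z": 140,"fingers": 1},
    {"wx": 0,"wy": 0,"wz": 0,"x": -40,"y": -260,"z": 140,"fingers": 1},
    {"wx": 0,"wy": 0,"wz": 0,"x": -40,"y": -320,"z": 140,"fingers": 1},
    {"wx": 0,"wy": 0,"wz": 0,"x": -40,"y": -380,"z": 140,"fingers": 1},
    {"wx": 0,"wy": 0,"wz": 0,"x": -40,"y": -400,"z": 140,"fingers": 1},
    {"wx": 0,"wy": 0,"wz": 0,"x": -40,"y": -400,"z": 140,"fingers": 1},
    {"wx": 0,"wy": 0,"wz": 0,"x": -40,"y": -400,"z": 140,"fingers": 1}
  ]
}}

```text
time: 15.15
tool_pos: [0.4707, -0.2497, 0.2614]
tcp_rot: [2.214, 0.019, -2.214]
wrist_force: [-0.7, 0.0, 0.7]
width: -0.002
```

```bash
python3 look.py c1; python3 - <<'E'
from h import *
t=dict(np.load("t.npz"));cv2.imwrite("pics/c1z.png",cv2.resize(t["frame"][170:280,205:415,::-1],None,fx=3.8,fy=3.8,interpolation=cv2.INTER_CUBIC))
th=np.load("th.npy")
for T in(1.1,1.2):
    p=proj(t,m2w([.04-.085*np.cos(T-.6),.0825+.085*np.sin(T-.6),.158],th));print((p-[205,170]+.5)*3.8-.5)
p=proj(t,m2w([[.04,.175,.048],[.04,-.075,.048]],th));print((p-[205,170]+.5)*3.8-.5)
E
```

```text
{'time': np.float64(15.15), 'tool_pos': array([ 0.4707, -0.2497,  0.2614]), 'wrist_force': array([-0.7066,  0.0018,  0.6565]), 'width': np.float64(-0.0022), 'q': array([-5.3510e-01, -2.6900e-02,  1.8612e+00,  9.0000e-04,  1.3081e+00,
        1.0196e+00])}
[164.94702807 240.78815002]
[152.70470581 233.76156537]
[[102.57598259 142.90086246]
 [485.74658516 131.69467042]]
```

View pics/c1z.png

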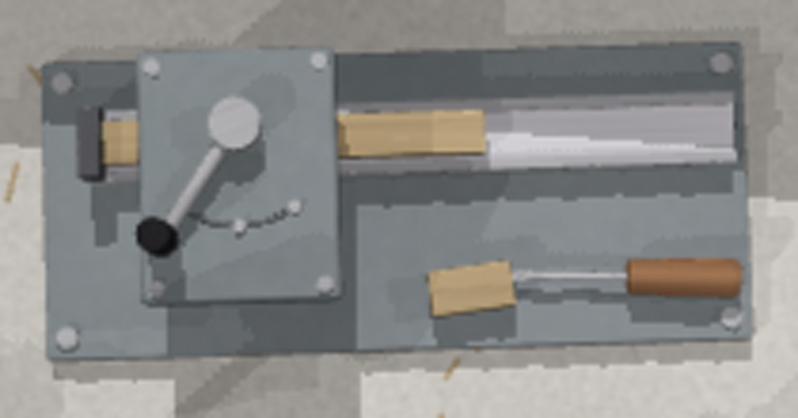

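```bash
python3 - <<'E'
from h import *
th=np.load("th.npy")
for f,box,g in(("top0.npz",(220,242,276,298),0),("t.npz",(220,244,234,258),1.2)):
    c=dict(np.load(f));a,b,l,r=box
    # pixels whose depth point is >125 mm and dark
    W=cloud(c);m=(W[...,2]>.148)&(c["frame"].max(-1)<60);k=np.zeros_like(m);k[a:b,l:r]=m[a:b,l:r]
    v,u=np.nonzero(k);d=c["view"][:3,:3].T@np.linalg.inv(c["K"])@[u.mean(),v.mean(),1];o=-c["view"][:3,:3].T@c["view"][:3,3]
    w=o+d*(.158-o[2])/d[2];piv=m2w([.04,.0825,0],th)
    e=w-piv;ang=np.arctan2(e[1],-e[0])
    print(f,k.sum(),w.round(4),"r",np.hypot(*e[:2]).round(4),"t",(ang+.6+th[2]).round(3))
E
```

```text
top0.npz 66 [0.5116 0.0769 0.158 ] r 0.0854 t 0.004
t.npz 67 [0.5102 0.1723 0.158 ] r 0.0853 t 1.19
```

```bash
python3 -c "
from workcell import finish_job;print(finish_job())"
```

```text
the job is handed in; nothing more can be done
None
```

I pushed the blank home against the end stop. I then pushed the lever past its first click to its second stop, backed the arm clear, and handed the job in at about 15 s of the 51 s allowed.

**Last checks before handing in:**
- **Blank:** Under the final push it met firm resistance, about 11 N, with almost no further travel. In the last top picture its rear end is at column 485, where a fully home blank should be (485.7). The front shows no gap to the stop. I saw no sign of lifting or tipping.
- **Lever:** I measured about 1.19 rad from the top camera. The same method gave 0.004 at the start. It also met a firm stop at about 5 N at the expected place.
- **Other things:** The offcut and bodkin look unmoved in the last top picture. I didn't re-measure the hammer, secateurs, knife or mug at the end. The arm passed above the bench and I felt no unexpected contact.
- **Arm:** It was clear of everything at the end, with wrist force readings at noise level, about 1 N.

**What disagreed:**
- **Fingertip position:** The description puts the fingertips 22 mm ahead of the tool point. Both the side and wrist cameras showed the shut fingertips about 10 mm behind it. My first push, set by the stated figure, passed over the blank without touching it. I then used the camera figure, and both pushes worked.
- **Lever angle by eye:** My first reading of the handle in the last picture suggested about 1.17 rad. The centroid measurement gave 1.19, and both are above the 1.12 needed.

The hand-in gave no verdict, so the result itself is not confirmed.

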